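Stamp the brass blank in the red-knob press

ROBOT

A 6-joint arm with a two-finger parallel gripper is mounted at the origin on the work surface. World frame = base frame: x ahead of the robot, y to its left, z up, the work surface at z = 0. Lengths are in m, angles in degrees, forces in N, time in s.
With the tool pointing down it reaches from about 0.25 to 0.725 m from the base axis. Payload 9.7 kg.
Tool frame: the origin (TCP) lies at the very end of the fingers, on their centre line; the grasp point (between the pads) lies 19 mm behind it; x points along the fingers, z is the direction in which the jaws open and shut, and the axes are right-handed (so a half turn about x gives the same grasp; the last joint's range is limited). The gripper opens to 85 mm and grips with 20 to 120 N. Pads are 22 mm wide; open, the fingers measure 114 mm over their backs; the gripper's body (76 mm by 85 mm) begins 54 mm behind the grasp point. The pads swing forward as they close: fully open they stand 13 mm farther back than shut.
Start: joints at [67.781, 4.979, 10.078, 95.1, 0, 90], TCP at [0.208, 0.509, 0.231] pointing down, gripper open.
Joint ranges: [-179.16, 179.16], [-48.56, 103.87], [-65.8, 70.77], [-126.05, 130.52], [-82.76, 87.17], [-180, 180]. Speed limits (degrees/s): [127.2, 127.2, 147.25, 180, 180, 180].

INTERFACE

Orientations are given as [roll, pitch, yaw] about the fixed x, y, z axes, in that order (R = Rz(yaw) Ry(pitch) Rx(roll)).
In Python, from workcell import sensors, vision, job_done gives the robot as it stands.
- The arm moves only by the tool carry_out, never from a script. Its argument "increments" is a list of rows, each a list of 7 numbers: the turn, a rotation vector about the tool's x, y, z in degrees, then the shift along the tool's x, y, z in mm, then the opening in per cent of the stroke, from 0 (shut) to 100 (fully open). A call has 1 to 12 rows; each row shifts and turns the commanded pose from where the row before left it, along the tool's axes as they then stand; what a row does not reach is not made up. A row lasts 1/8 s, in which the tool goes at most 62.5 mm and 10.7 degrees, less where a joint would pass 70% of its speed; a pose out of reach is approached as far as the arm can. A call is refused whole if a number of a shift passes 62.5 or a number of a turn 10.7, either way. A call with a gripper value outside its range is refused whole. The fingers move at their own pace and stop on an object; "squeeze" is the grip in N (left out, the last holds). Time passes only in rows, so rows that do not move let the fingers close. It gives the time, the measured TCP pose, the force and the opening at its end, in the units of the state.
- sensors.get_obs(): the state, without advancing time (a new reading comes with each control period).
- vision.camera(name): name is "side" or "top"; returns the picture (480x640x3 uint8, red, green, blue); there is no depth.
- vision.calibration(name): a dict with "camera_matrix" (3x3 intrinsics, pixels), "dist" ([k1, k2, p1, p2, k3] as OpenCV has them; the pictures are not rectified), "extrinsics" (4x4, takes a point from world to camera coordinates). Camera axes: x right, y up, looking along -z (the intrinsics and any distortion apply to the point x, -y, -z); pixel columns grow to the right and rows downward; lengths in m; the calibration is good to about 2 mm. A picture is of the moment at which its call begins. calibration takes no time and is no camera call.
- job_done(): hands the job in, once; it reports no verdict.
The state is a dict: "time": time; "q": joint angles; "qd": joint speeds; "joint_efforts": joint torques, N m; "ee_pos": TCP position; "tcp_rot": TCP orientation; "wrist_force": force on the tool from outside, world axes, zero at the start; "torque": the same for the moment, N m; "opening": finger opening in m.
Only numpy, scipy, OpenCV 4.12 (cv2) and the standard library are available. Lean on these libraries where they do the work, as an engineer would, in place of code of your own. Each camera call takes 0.05 s, during which the arm holds its last target.

TASK

A brass blank lies ready in the jeweller's hand press with the red knob. Stamp it: push the red knob straight down until it reaches its stop, hold it there for about a second, then let it spring all the way back up. Do not press the knobs of the black and yellow presses.

Things in the scene. Friction and masses are not known exactly. Their poses are not given: they have to be found in the camera images.
- red_knob_top (a point): Centre of the flat top of the red knob: a round plastic head 42 mm across (flat top 36 mm) on a vertical spring plunger, over the middle of a grey hand press (base 100 x 110 mm, fixed; crosshead and bush up to 143 mm; brass disc 34 mm across on its anvil). 186 mm above the bench at rest, 170 mm at the stop; the point moves with the knob. z points up.
- red_knob (a joint): How far the red knob is pushed down, in m: 0 at rest, 0.016 at its stop. The spring pushes back with 2.5 N at the start of the stroke and 9 N at the stop, and returns the knob when let go; the stop is rigid.
- black_knob (a joint): The same for the black knob of a second press of the same size, anvil empty, to be left alone: 0 at rest, 0.016 fully down. The three presses stand in a row from side to side, in any order, their centres at least 150 mm apart, each turned a little.
- yellow_knob (a joint): The same for the yellow knob of a third press of the same size, anvil empty, to be left alone: 0 at rest, 0.016 fully down.

How it is judged:
By the outcome, as a careful person would: the job done as asked, in the order asked, and still so for the second after the job is handed in, with the robot touching nothing.
It also fails if it takes over 32 s, if anything falls off the work surface, if the arm or the gripper's body presses on something with over 40 N, if the wrist force passes 120 N, or if a joint passes its speed limit or range.

## Working session

There is one attempt and no reset: what is moved stays moved. The work goes in short steps, Python scripts to look and compute and a tool call to move; the robot and the scene stay as the last step left them, time stands still between calls to the robot, and variables do not carry over. Pictures are saved under pics/ and viewed, and the job is handed in when it is done.

Besides the shell and the picture viewer there is one more tool, called in YAML: its name, and indented under it one key for each argument. carry_out: Moves the arm, as the interface text tells. Its arguments: {"type":"object","properties":{"increments":{"type":"array"},"squeeze":{"type":"number"}},"required":["increments"]}

```bash
mkdir -p pics; python3 - <<'E'
from workcell import sensors, vision
import cv2
for n in("side","top"):
    cv2.imwrite(f"pics/{n}0.png",vision.camera(n)[:,:,::-1]); c=vision.calibration(n); print(n,c)
print(sensors.get_obs())
E
```

```text
side {'camera_matrix': array([[551.44586158,   0.        , 326.52628702],
       [  0.        , 551.44586158, 251.63846092],
       [  0.        ,   0.        ,   1.        ]]), 'dist': array([-0.07684377,  0.        ,  0.        ,  0.        ,  0.        ]), 'extrinsics': array([[ 0.73765647, -0.67487899,  0.02003192, -0.38543757],
       [ 0.40707079,  0.46821532,  0.78426257, -0.31817591],
       [-0.53866158, -0.57036196,  0.62010559, -0.79015917],
       [ 0.        ,  0.        ,  0.        ,  1.        ]])}
top {'camera_matrix': array([[618.07261956,   0.        , 309.63178109],
       [  0.        , 618.07261956, 259.97888662],
       [  0.        ,   0.        ,   1.        ]]), 'dist': array([-0.13393757,  0.        ,  0.        ,  0.        ,  0.        ]), 'extrinsics': array([[-0.02609527, -0.99929641, -0.0269394 ,  0.04481172],
       [ 0.99454656, -0.02867446,  0.1002742 , -0.53058396],
       [-0.10097612, -0.0241758 ,  0.99459507, -1.29969859],
       [ 0.        ,  0.        ,  0.        ,  1.        ]])}
{'time': 0.1, 'q': array([6.77808157e+01, 5.00905541e+00, 1.00387751e+01, 9.51006605e+01,
       6.10325744e-04, 9.00000406e+01]), 'qd': array([ 0.0334243 , -0.00934806,  0.24654884,  0.00583322,  0.02184368,
        0.02504551]), 'joint_efforts': array([-3.96620089e-04, -5.21564233e+01,  4.65654051e+01,  1.60863146e-02,
       -7.20857452e-05, -7.74384290e-08]), 'ee_pos': array([0.20789921, 0.50896229, 0.2306414 ]), 'tcp_rot': array([ 179.50711987,   89.92905654, -112.71210543]), 'wrist_force': array([-0.67823719,  1.02589853,  0.0031415 ]), 'torque': array([-0.0522162 , -0.03239598,  0.00260504]), 'opening': 0.08539058752923959}
```

View pics/side0.png

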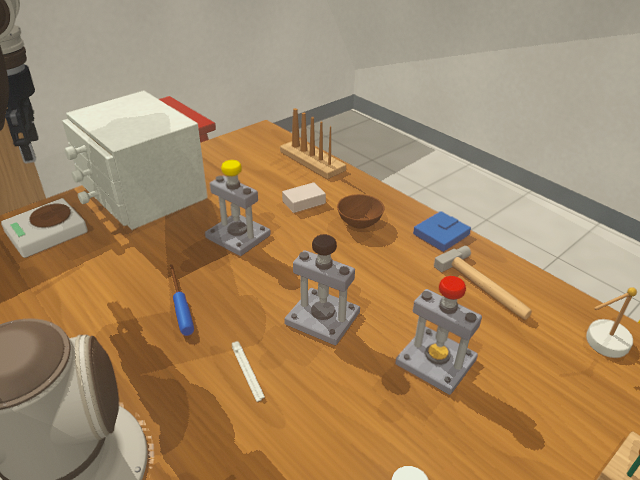

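View pics/top0.png

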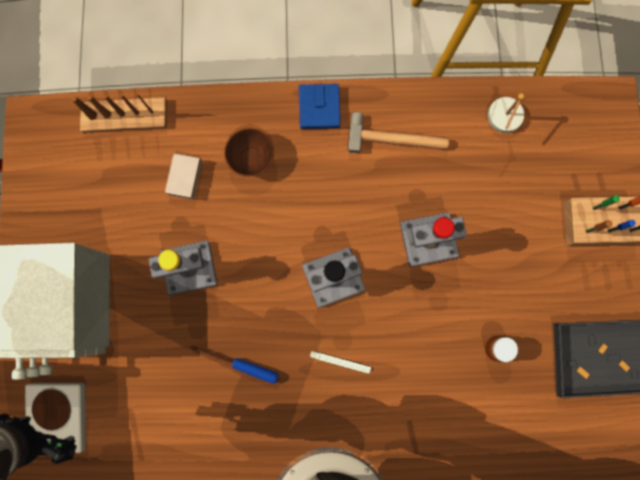

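The side view shows red at about (452,287), with the brass blank under it. Black is at (324,245) and yellow at (231,167). In the top view red is at (444,228), black at (334,271) and yellow at (168,260). Next I'll triangulate.

```bash
cat >h.py <<'E'
import cv2,numpy as np
from workcell import vision
def ray(n,p):
    c=vision.calibration(n);E=c["extrinsics"];u=cv2.undistortPoints(np.array([[p]],float),c["camera_matrix"],c["dist"])[0,0]
    d=E[:3,:3].T@np.array([u[0],-u[1],-1]);return -E[:3,:3].T@E[:3,3],d
def atz(n,p,z):
    o,d=ray(n,p);return o+d*(z-o[2])/d[2]
def proj(n,P):
    c=vision.calibration(n);E=c["extrinsics"];X=np.atleast_2d(P)@E[:3,:3].T+E[:3,3]
    return cv2.projectPoints(X*[1,-1,-1],np.zeros(3),np.zeros(3),c["camera_matrix"],c["dist"])[0][:,0]
E
python3 - <<'E'
from h import *
for n in("top","side"):
    im=cv2.imread(f"pics/{n}0.png");h=cv2.cvtColor(im,cv2.COLOR_BGR2HSV)
    c0=dict(top=(444,228),side=(452,287))[n]
    m=(((h[...,0]<5)|(h[...,0]>174))&(h[...,1]>190)&(h[...,2]>60)).astype(np.uint8)
    k,l,s,c=cv2.connectedComponentsWithStats(m)
    i=l[c0[1],c0[0]];print(n,s[i],c[i],[atz(n,c[i],z).round(4) for z in(.178,.186)])
    x,y=c0;cr=im[y-40:y+40,x-40:x+40].copy();
    cv2.imwrite(f"pics/crop_{n}.png",cv2.resize(cr,None,fx=5,fy=5,interpolation=0))
E
```

```text
top [434 218  21  20 313] [443.31948882 227.45047923] [array([ 0.5715, -0.2309,  0.178 ]), array([ 0.5703, -0.2293,  0.186 ])]
side [439 276  27  23 462] [452.01948052 287.04329004] [array([ 0.5702, -0.232 ,  0.178 ]), array([ 0.562 , -0.2367,  0.186 ])]
```

```bash
python3 -c "
import cv2,numpy as np
cv2.imwrite('pics/c2.png',np.hstack([cv2.imread('pics/crop_top.png'),cv2.imread('pics/crop_side.png')]))"
```

```text
(no output)
```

View pics/c2.png

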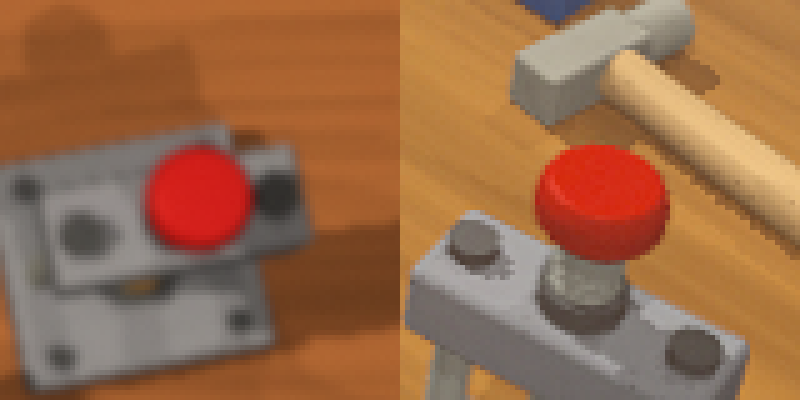

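```bash
python3 - <<'E'
from h import *
from workcell import sensors
from scipy.spatial.transform import Rotation as R
o=sensors.get_obs();print(R.from_euler('xyz',o['tcp_rot'],degrees=True).as_matrix().round(3))
print("cab bottom corner side",atz("side",(135,226),0),atz("side",(208,190),0), "top",atz("top",(108,348),0))
for z in(.15,.2,.25,.3):print(z,atz("side",(123,140),z),atz("top",(75,357),z))
for p,z in (((168,260),.178),((334,271),.178)):print(atz("top",p,z))
E
```

```text
[[-0.    -0.926  0.378]
 [-0.001  0.378  0.926]
 [-1.     0.    -0.001]]
cab bottom corner side [0.36679992 0.48756728 0.        ] [0.58043033 0.5090212  0.        ] top [0.35111619 0.48322687 0.        ]
0.15 [0.43126243 0.6146812  0.15      ] [0.33923375 0.49762908 0.15      ]
0.2 [0.39417075 0.51618533 0.2       ] [0.34167249 0.47676655 0.2       ]
0.25 [0.35707907 0.41768946 0.25      ] [0.34411123 0.45590402 0.25      ]
0.3 [0.31998739 0.31919359 0.3       ] [0.34654997 0.4350415  0.3       ]
[0.52414207 0.29954323 0.178     ]
[ 0.493976   -0.01910951  0.178     ]
```

```bash
python3 - <<'E'
import numpy as np
L=824.3/18
for i in range(18):
    d=np.radians(-63.87-(67.8-5*i)); print([5,0,0,0,round(L*np.sin(d),1),round(L*np.cos(d),1),0],end=',')
E
```

```text
[5, 0, 0, 0, np.float64(-34.2), np.float64(-30.4), 0],[5, 0, 0, 0, np.float64(-36.7), np.float64(-27.3), 0],[5, 0, 0, 0, np.float64(-39.0), np.float64(-24.0), 0],[5, 0, 0, 0, np.float64(-40.9), np.float64(-20.6), 0],[5, 0, 0, 0, np.float64(-42.6), np.float64(-16.9), 0],[5, 0, 0, 0, np.float64(-43.9), np.float64(-13.1), 0],[5, 0, 0, 0, np.float64(-44.8), np.float64(-9.3), 0],[5, 0, 0, 0, np.float64(-45.5), np.float64(-5.3), 0],[5, 0, 0, 0, np.float64(-45.8), np.float64(-1.3), 0],[5, 0, 0, 0, np.float64(-45.7), np.float64(2.7), 0],[5, 0, 0, 0, np.float64(-45.3), np.float64(6.6), 0],[5, 0, 0, 0, np.float64(-44.6), np.float64(10.6), 0],[5, 0, 0, 0, np.float64(-43.5), np.float64(14.4), 0],[5, 0, 0, 0, np.float64(-42.1), np.float64(18.1), 0],[5, 0, 0, 0, np.float64(-40.3), np.float64(21.7), 0],[5, 0, 0, 0, np.float64(-38.3), np.float64(25.2), 0],[5, 0, 0, 0, np.float64(-35.9), np.float64(28.4), 0],[5, 0, 0, 0, np.float64(-33.3), np.float64(31.4), 0],
```

carry_out:
  increments:
    - [0,0,0,-25,0,0,0]
    - [0,0,0,-25,0,0,0]
    - [0,0,0,0,0,0,0]
    - [0,0,0,0,0,0,0]
  squeeze: 20

```text
time: 0.6
ee_pos: [0.2079, 0.5091, 0.2803]
tcp_rot: [178.7, 89.9, -113.5]
wrist_force: [-1.0, 0.4, -0.1]
opening: 0.012
```

carry_out:
  increments:
    - [5,0,0,0,-34,-30,0]
    - [5,0,0,0,-37,-27,0]
    - [5,0,0,0,-39,-24,0]
    - [5,0,0,0,-41,-21,0]
    - [5,0,0,0,-43,-17,0]
    - [5,0,0,0,-44,-13,0]
    - [5,0,0,0,-45,-9,0]
    - [5,0,0,0,-45,-5,0]
    - [5,0,0,0,-46,-1,0]

```text
time: 1.72
ee_pos: [0.3909, 0.1381, 0.2802]
tcp_rot: [175.1, 89.9, -162.3]
wrist_force: [0.0, 0.3, -0.1]
opening: -0.0001
```

carry_out:
  increments:
    - [5,0,0,0,-46,3,0]
    - [5,0,0,0,-45,7,0]
    - [5,0,0,0,-45,11,0]
    - [5,0,0,0,-43,14,0]
    - [5,0,0,0,-42,18,0]
    - [5,0,0,0,-40,22,0]
    - [5,0,0,0,-38,25,0]
    - [5,0,0,0,-36,28,0]
    - [5,0,0,0,-33,31,0]
    - [0,0,0,0,0,0,0]
    - [0,0,0,0,0,0,0]

```text
time: 3.1
ee_pos: [0.5718, -0.2288, 0.2803]
tcp_rot: [174.7, 89.9, 152.5]
wrist_force: [0.2, -0.5, -0.0]
opening: -0.0001
```

```bash
cat >m.py <<'E'
import sys
from h import *
from workcell import sensors
from scipy.spatial.transform import Rotation as R
o=sensors.get_obs();M=R.from_euler('xyz',o['tcp_rot'],degrees=True).as_matrix();print(o['time'],o['ee_pos'],M.round(4).tolist(),o['wrist_force'],o['opening'])
print("tool shift mm",M.T@(np.array([.571,-.231,.186])-o['ee_pos'])*1000)
ims=[]
for n,(x,y) in dict(top=(444,228),side=(452,270)).items():
    im=vision.camera(n)[:,:,::-1].copy()
    x=min(max(x,60),580)
    p=proj(n,o['ee_pos'])[0];print(n,p)
    cr=cv2.resize(im[y-60:y+60,x-50:x+50],None,fx=4,fy=4,interpolation=0)
    ims.append(cr)
cv2.imwrite("pics/"+sys.argv[1],np.hstack(ims))
E
python3 m.py a1.png
```

```text
3.1 [ 0.57179117 -0.22880886  0.28026635] [[-0.0017, 0.3778, 0.9259], [0.0009, 0.9259, -0.3778], [-1.0, 0.0002, -0.0019]] [ 0.19084112 -0.54922461 -0.04925121] -9.582996743358426e-05
tool shift mm [94.26557656 -2.34441226  0.27629994]
top [453.03821466 218.40998172]
side [462.28549787 232.79746447]
```

View pics/a1.png

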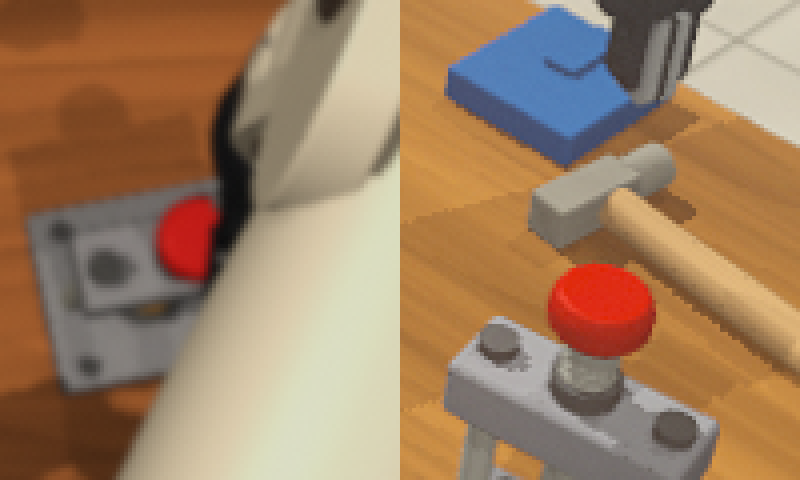

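In the side crop the fingertips sit at about (464,233), which matches the projected TCP. Next I'll centre over the knob and descend to just above it.

carry_out:
  increments:
    - [0,0,0,30,-2,0,0]
    - [0,0,0,30,0,0,0]
    - [0,0,0,20,0,0,0]
    - [0,0,0,6,0,0,0]
    - [0,0,0,0,0,0,0]
    - [0,0,0,0,0,0,0]

```text
time: 3.95
ee_pos: [0.5717, -0.2309, 0.1966]
tcp_rot: [-0.1, 89.9, -22.3]
wrist_force: [-0.1, -0.5, -0.8]
opening: 0.0001
```

```bash
python3 m.py a2.png
```

```text
3.95 [ 0.57173936 -0.23085196  0.19662564] [[0.0016, 0.3778, 0.9259], [-0.0007, 0.9259, -0.3778], [-1.0, -0.0, 0.0018]] [-0.14111361 -0.52034929 -0.76541919] 0.00011705526525832339
tool shift mm [10.62450713 -0.41636254 -0.64754584]
top [445.14211524 225.80810678]
side [453.9843804  277.20204631]
```

View pics/a2.png

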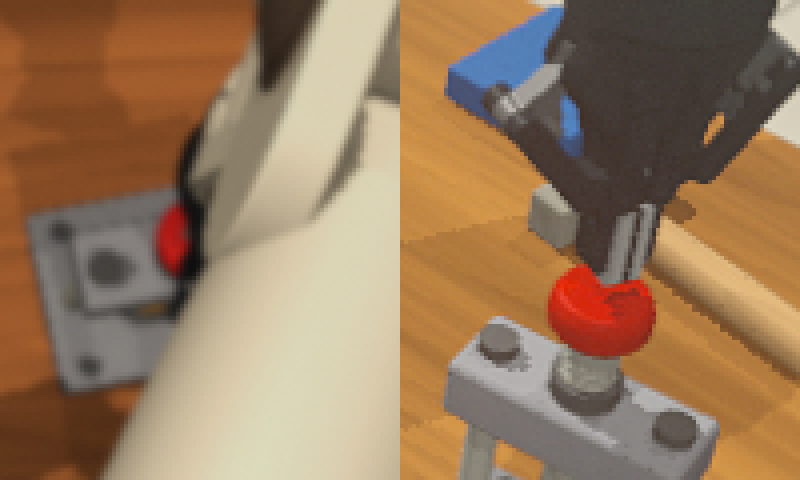

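The closed fingertips are over the middle of the red knob, at about (456,278) in the side view, roughly 10 mm above it. Now I'll press.

carry_out:
  increments:
    - [0,0,0,5,0,0,0]
    - [0,0,0,5,0,0,0]
    - [0,0,0,4,0,0,0]
    - [0,0,0,4,0,0,0]
    - [0,0,0,4,0,0,0]
    - [0,0,0,0,0,0,0]

```text
time: 4.8
ee_pos: [0.5715, -0.231, 0.1738]
tcp_rot: [-2.9, 89.9, -25.1]
wrist_force: [-1.1, -0.0, 6.3]
opening: 0.0001
```

carry_out:
  increments:
    - [0,0,0,2,0,0,0]
    - [0,0,0,1,0,0,0]
    - [0,0,0,0,0,0,0]

```text
time: 5.18
ee_pos: [0.5716, -0.231, 0.1713]
tcp_rot: [-1.2, 89.9, -23.4]
wrist_force: [-1.8, 0.7, 8.2]
opening: -0.0002
```

carry_out:
  increments:
    - [0,0,0,1,0,0,0]
    - [0,0,0,0.5,0,0,0]
    - [0,0,0,0,0,0,0]

```text
time: 5.55
ee_pos: [0.5716, -0.231, 0.1701]
tcp_rot: [-1.0, 89.9, -23.3]
wrist_force: [-1.6, 0.8, 9.5]
opening: -0.0002
```

```bash
python3 m.py a3.png
```

```text
5.55 [ 0.57155573 -0.23100954  0.17006766] [[0.0016, 0.3782, 0.9257], [-0.0007, 0.9257, -0.3782], [-1.0, -0.0, 0.0018]] [-1.58334688  0.83821997  9.52803224] -0.0002447371118395316
tool shift mm [-15.93321911  -0.20183408  -0.49018212]
top [442.61350461 228.03557874]
side [451.21188188 290.09747143]
```

Just about at the stop. I'll press a little further to feel the rigid contact.

carry_out:
  increments:
    - [0,0,0,0.5,0,0,0]
    - [0,0,0,0,0,0,0]

```text
time: 5.9
ee_pos: [0.5716, -0.231, 0.1701]
tcp_rot: [-0.5, 89.9, -22.7]
wrist_force: [-2.4, 1.5, 12.5]
opening: 0.0001
```

The position has stalled at 0.170 and the force has risen past the spring's 9 N, so this is the stop. I'll hold about a second, then release straight up.

carry_out:
  increments:
    - [0,0,0,0,0,0,0]
    - [0,0,0,0,0,0,0]
    - [0,0,0,0,0,0,0]
    - [0,0,0,0,0,0,0]
    - [0,0,0,0,0,0,0]
    - [0,0,0,0,0,0,0]
    - [0,0,0,0,0,0,0]

```text
time: 6.78
ee_pos: [0.5716, -0.231, 0.17]
tcp_rot: [-1.8, 89.9, -24.0]
wrist_force: [-2.0, 0.6, 13.0]
opening: -0.0002
```

carry_out:
  increments:
    - [0,0,0,-5,0,0,0]
    - [0,0,0,-6,0,0,0]
    - [0,0,0,-8,0,0,0]
    - [0,0,0,-15,0,0,0]
    - [0,0,0,-30,0,0,0]
    - [0,0,0,-30,0,0,0]
    - [0,0,0,0,0,0,0]
    - [0,0,0,0,0,0,0]

```text
time: 7.78
ee_pos: [0.5714, -0.2309, 0.2617]
tcp_rot: [178.9, 90.0, 156.7]
wrist_force: [-0.0, -0.1, 0.0]
opening: -0.0003
```

```bash
python3 m.py a4.png; python3 -c "
import cv2,numpy as np
cv2.imwrite('pics/a5.png',np.hstack([cv2.imread('pics/a3.png')[:,400:],cv2.imread('pics/a4.png')[:,400:]]))"
```

```text
7.775 [ 0.57139853 -0.23092341  0.26167362] [[-0.0008, 0.3781, 0.9257], [0.0003, 0.9257, -0.3781], [-1.0, 0.0, -0.0008]] [-0.01583554 -0.14931416  0.03518105] -0.0003397991776239096
tool shift mm [75.67387062 -0.22278904 -0.27772335]
top [452.11658592 220.33725584]
side [461.1213564  243.77169637]
```

View pics/a5.png

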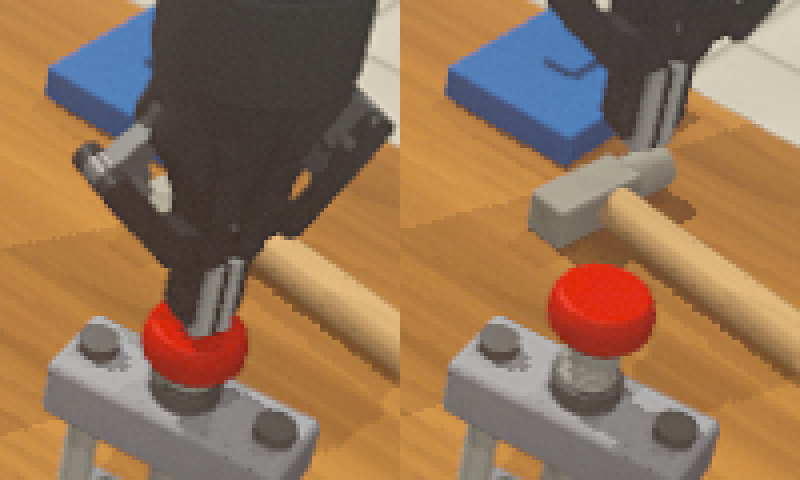

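The left crop shows the knob fully down on its bush. The right crop shows it back up at its rest position, knob centre about (453,287) as before, with the gripper clear.

```bash
python3 -c "
from workcell import job_done
print(job_done())"
```

```text
the job is handed in; nothing more can be done
None
```

I stamped the blank: the closed fingertips pushed the red knob straight down to its stop, held it there, and let it spring fully back up. I then handed the job in.

- **Stop:** the fingertips stalled at z = 0.170 m. The wrist force rose to about 13 N, above the spring's 9 N, so the knob was against its rigid stop.
- **Hold:** it stayed at the stop for about 1.1 s.
- **Release:** the last side picture shows the knob back at its rest position. The gripper was about 76 mm above it with the wrist force at zero.
- **Other presses:** the fingertips crossed at about z = 0.28 m, well above the 0.186 m knobs. I did not look at the black and yellow presses again afterwards.
- **Time:** the robot's clock read 7.8 s, against the 32 s limit.

The two cameras placed the knob within about 1.5 mm of each other. No check failed.

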